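# Let the ring gauge's clamp back off

## Robot

A 6-joint arm with a two-finger parallel gripper is mounted at the origin on the work surface. World frame = base frame: x ahead of the robot, y to its left, z up, the work surface at z = 0. Lengths are in m, angles in rad, forces in N, time in s.
With the tool pointing down it reaches from about 0.25 to 0.85 m from the base axis. Payload 12.5 kg.
Tool frame: the origin (TCP) lies on the centre line of the jaws, within the pads' length; the fingertips stand 22 mm ahead of it and the grasp point (between the pads) lies 3 mm ahead of it; z points along the fingers, y is the line along which they close (so a half turn about z gives the same grasp; the last joint's range is limited). The gripper opens to 93 mm and grips with 3 to 60 N. Pads are 15 mm wide; open, the fingers measure 128 mm over their backs; the gripper's body (75 mm by 188 mm) begins 65 mm behind the grasp point.
Start: joints at [1.131, 0.351, 1.652, -0, 1.139, -0.085], TCP at [0.191, 0.516, 0.241] pointing down, gripper open.
Joint ranges: [-2.75, 2.75], [-0.79, 2.1], [0.01, 2.65], [-1.57, 4.71], [0.07, 3.14], [-2.87, 2.87]. Speed limits (rad/s): [2.22, 2.22, 2.79, 3.14, 3.14, 3.14].

## Interface

Orientations are given as a unit quaternion [w, x, y, z].
In Python, from rig import arm gives the robot as it stands. The module is installed in compiled form; this text tells all that it offers.
- The arm moves only by the tool step_arm, never from a script. Its argument "motion" is a list of rows, each a list of 3 entries, a list of its own where there are three numbers: the shift along the world's x, y, z in cm, then the turn about the world's z in degrees, then the closure, from 0 (fully open) to 1 (shut). A call has 1 to 5 rows; each row shifts and turns the commanded pose from where the row before left it; what a row does not reach is not made up. A row lasts 1/12 s, in which the tool goes at most 41.7 mm and 7.16 degrees, less where a joint would pass 70% of its speed; a pose out of reach is approached as far as the arm can. A call with a gripper value outside its range is refused whole. The fingers move at their own pace and stop on an object; "grip_force" is the grip in N (left out, the last holds). Time passes only in rows, so rows that do not move let the fingers close. It gives the time, the measured TCP pose, the force, the opening and the grip force at its end, in the units of the state.
- arm.state(): the state, without advancing time (a new reading comes with each control period).
- arm.camera(name): name is "scene" or "top" or "wrist"; returns the picture (400x640x3 uint8, red, green, blue); there is no depth.
- arm.camera_model(name): a dict with "fovy" (degrees; the focal length in pixels is half the picture's height over the tangent of half this angle, whatever the lens; pixels are square), "cx", "cy" (the principal point, pixels), "R" (3x3) and "t" (3): a world point X has camera coordinates R X + t; the wrist camera has in their place "tool_from_camera" (4x4, takes a point from camera to tool coordinates, whose origin is the TCP and whose axes are the flange's). Camera axes: x right, y down, z forward; pixel columns grow to the right and rows downward; lengths in m; the calibration is good to about 2 mm. A picture is of the moment at which its call begins: read the wrist's pose just before it. camera_model takes no time and is no camera call.
- arm.finish_job(): hands the job in; it is judged then, once.
The state is a dict: "clock": time; "joint_positions": joint angles; "qvel": joint speeds; "joint_torque": joint torques, N m; "eef_pos": TCP position; "eef_rot": TCP orientation; "wrist_force": force on the tool from outside, world axes, zero at the start; "torque": the same for the moment, N m; "opening": finger opening in m; "gripper_force": force on a finger pad.
Only numpy, scipy, OpenCV 4.12 (cv2) and the standard library are available. Lean on these libraries where they do the work, as an engineer would, in place of code of your own. Each camera call takes 0.05 s, during which the arm holds its last target. There are 200 camera calls.

## Task

Two ratchet hold-down clamps stand on the bench. On the one that holds the steel ring gauge, take the red tab and lift the sprung pawl off the ratchet wheel, keep it up until the arm has swung fully open, then lower the pawl back onto the wheel and let go. Leave the ring gauge lying where it is, and leave the clamp with the blue plug gauge locked.

Things in the scene. Friction and masses are not known exactly. Their poses are not given: they have to be found in the camera images.
- ring_tab (a point): Grasp point in the red pawl tab (20 x 12 mm in x, y, 30 tall, free both sides) of the clamp with the ring gauge: on its middle, 21 below its top, z 105 mm when down. x: pivot to nose, y: hinge line; axes turn with it. Pivot 42 mm behind (-x), 20 below, so it swings up and back: 0.25 rad = 10 up, 6 back. Clear of the teeth from 0.12 rad (5 up), stop 0.6. Lift 3 to 8 N, springs down.
- ring_arm (a joint): Ratchet wheel (70 mm, 24 degree teeth) with aluminium hold-down arm, one piece, on the ring gauge's clamp, in rad: 0 to 0.03 clamped, rubber pad just over the gauge; 1.257 fully open at its stop, arm end up at about 135 mm. A damped spring opens it by itself in about 1 s while the pawl is held clear; a pawl dropped early catches in the next tooth.
- ring_gauge: Steel ring gauge, 50 mm outside, 20 mm bore, 18 mm high, lying loose and flat on the clamp's 12 mm base plate under the pad. Origin: centre of its underside, about 94 mm from the tab in the direction from the pawl's pivot to its nose.
- plug_arm (a joint): Same joint of the other clamp, identical but with a blue plastic thread plug gauge with steel ends lying crosswise under its pad. It shall stay clamped, 0 to 0.03 rad.
Mind the look-alikes: they are no part of the job. Leave any black look-alike of the ring_gauge alone.

How it is judged:
By the outcome, as a careful person would: the job done as asked, in the order asked, and still so for the second after the job is handed in, with the robot touching nothing.
It also fails if it takes over 32 s, if anything falls off the work surface, if the arm or the gripper's body presses on something with over 40 N, if the wrist force passes 120 N, or if a joint passes its speed limit or range.

## Working session

There is one attempt and no reset: what is moved stays moved. The work goes in short steps, Python scripts to look and compute and a tool call to move; the robot and the scene stay as the last step left them, time stands still between calls to the robot, and variables do not carry over. Pictures are saved under pics/ and viewed, at most 10 in all, crops included, and the job is handed in when it is done.

Besides the shell and the picture viewer there is one more tool, called as name(argument=value, ...), one argument or row to a line, values as JSON. step_arm: Moves the arm, as the interface text tells. Its arguments: {"type":"object","properties":{"motion":{"type":"array"},"grip_force":{"type":"number"}},"required":["motion"]}

```bash
mkdir -p pics
python3 - <<'E'
from rig import arm
import cv2,numpy as np
s=arm.state();print(s)
for n in("scene","top"):
    im=arm.camera(n);cv2.imwrite(f"pics/{n}0.png",im[:,:,::-1]);print(n,arm.camera_model(n))
print(arm.camera_model("wrist"))
E
```

```text
{'clock': 0.0, 'joint_positions': array([ 1.13144001e+00,  3.51209240e-01,  1.65241086e+00, -3.81744784e-05,
        1.13909320e+00, -8.45784568e-02]), 'qvel': array([-0.00140989,  0.00033098,  0.00089113,  0.00027196,  0.00111151,
        0.0004443 ]), 'joint_torque': array([ 1.21098714e-03, -4.97329116e+01, -2.85253501e+01,  6.98574423e-02,
        2.57550320e-02, -1.13343488e-04]), 'eef_pos': array([0.19090016, 0.51547449, 0.24012123]), 'eef_rot': array([-1.28372350e-04,  1.76452181e-01,  9.84309054e-01, -5.45692564e-04]), 'wrist_force': array([ 0.51982242,  0.24746398, -0.29529922]), 'torque': array([ 0.00811221,  0.04046009, -0.0075864 ]), 'gripper_force': 0.0, 'opening': 0.09289416611270225}
scene {'fovy': 57.007158648980926, 'cx': 320.48813375162354, 'cy': 199.72746489561803, 'R': array([[-0.60221052,  0.79829489, -0.00823153],
       [ 0.67281799,  0.50195044, -0.5434719 ],
       [-0.42971902, -0.33282282, -0.839387  ]]), 't': array([ 0.38930174, -0.31775111,  1.04840258])}
top {'fovy': 49.24971443950188, 'cx': 320.52384806457275, 'cy': 194.8863253901617, 'R': array([[ 0.01951287, -0.99957251,  0.02177269],
       [-0.98752848, -0.02267138, -0.15579959],
       [ 0.1562266 , -0.01846105, -0.9875487 ]]), 't': array([-0.0538823 ,  0.62386138,  0.87807003])}
{'fovy': 63.14251473018164, 'cx': 322.56773966598064, 'cy': 192.58905089913546, 'tool_from_camera': array([[ 3.95555260e-04, -9.53036679e-01, -3.02854638e-01,
         8.41410060e-02],
       [ 9.99999605e-01,  1.36022091e-04,  8.78048504e-04,
         8.32501483e-04],
       [-7.95617509e-04, -3.02854866e-01,  9.53036357e-01,
        -1.44691351e-01],
       [ 0.00000000e+00,  0.00000000e+00,  0.00000000e+00,
         1.00000000e+00]])}
```

View pics/scene0.png

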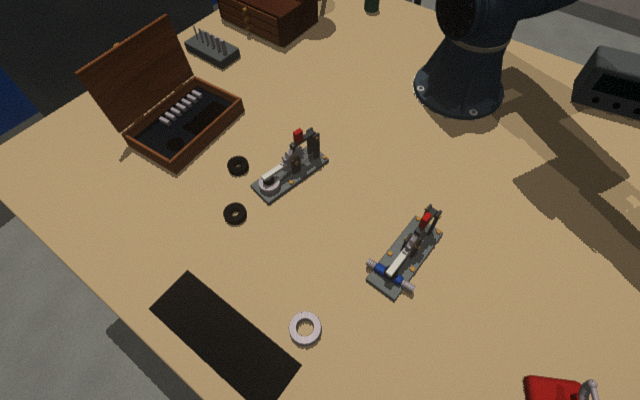

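View pics/top0.png

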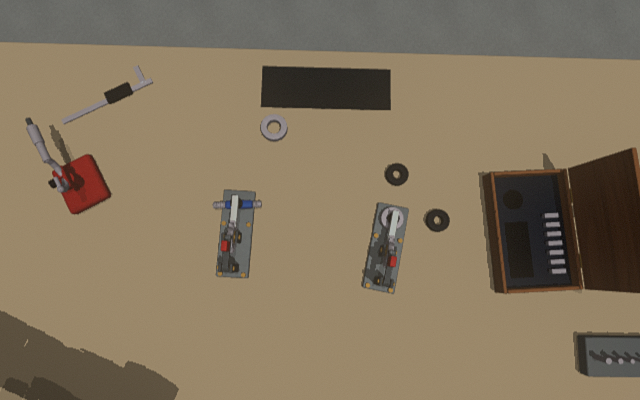

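The scene view shows the ring clamp at (290,165), with its red tab at (298,135) and the gauge at (268,184). In the top view the tab is at (393,261) and the gauge at (391,217). The plug clamp's tab is at (427,218) in scene and (225,245) in top.

```bash
cat > h.py <<'E'
import cv2,numpy as np
from scipy.spatial.transform import Rotation as Ro
from rig import arm
def ray(m,uv,pose=None):
    f=200/np.tan(np.radians(m["fovy"]/2)); d=np.array([(uv[0]-m["cx"])/f,(uv[1]-m["cy"])/f,1])
    if pose is None: R=m["R"].T; c=-R@m["t"]
    else:
        T=m["tool_from_camera"]; q=pose["eef_rot"]; Rt=Ro.from_quat([q[1],q[2],q[3],q[0]]).as_matrix()
        R=Rt@T[:3,:3]; c=pose["eef_pos"]+Rt@T[:3,3]
    d=R@d; return c,d/np.linalg.norm(d)
def tri(rs):
    A=sum(np.eye(3)-np.outer(d,d) for c,d in rs); b=sum((np.eye(3)-np.outer(d,d))@c for c,d in rs)
    X=np.linalg.solve(A,b); return X,[round(1e3*np.linalg.norm(np.cross(X-c,d)),1) for c,d in rs]
def onz(r,z): c,d=r; return c+d*(z-c[2])/d[2]
def red(im):
    a=im.astype(int); m=((a[...,0]>90)&(a[...,0]>2.2*a[...,1])&(a[...,0]>2.2*a[...,2])).astype(np.uint8)
    n,l,st,c=cv2.connectedComponentsWithStats(m); return [(c[i].round(1),st[i]) for i in range(1,n) if st[i,4]>15]
E
python3 - <<'E'
from h import *
for n in("scene","top"):
    im=cv2.imread(f"pics/{n}0.png")[:,:,::-1]
    for c,s in red(im): print(n,c,s)
ms,mt=arm.camera_model("scene"),arm.camera_model("top")
print(tri([ray(ms,(298,135)),ray(mt,(393,261))]))
print("gauge",onz(ray(mt,(391.5,217)),.03),onz(ray(ms,(268.5,183)),.03))
for p in [(376,204),(408,208),(393,293),(363,288)]: print("base",onz(ray(mt,p),.012))
im=cv2.imread("pics/top0.png")[190:305,330:460];im2=cv2.imread("pics/scene0.png")[110:215,230:350]
cv2.imwrite("pics/c.png",np.hstack([cv2.resize(im,(400,354),interpolation=2),cv2.resize(im2,(400,354),interpolation=2)]))
E
```

```text
scene [297.3 131.4] [293 129   9   6  31]
scene [426.4 216.2] [422 212  10  10  60]
scene [551.7 388.3] [ 528  376   53   24 1013]
top [ 85.1 185.7] [  62  155   46   58 1360]
top [ 64.7 175.9] [ 61 166  10  20  50]
top [ 55.6 174.3] [ 53 171   8   7  27]
top [ 71.7 176.6] [ 70 173   4   8  20]
top [223.6 245.6] [221 241   6  10  58]
top [392.8 261.2] [390 256   7  11  59]
(array([ 0.48766192, -0.18168615,  0.11201532]), [np.float64(1.2), np.float64(1.2)])
gauge [ 0.58308953 -0.19534986  0.03      ] [ 0.58483311 -0.19408976  0.03      ]
base [ 0.6132103  -0.16442328  0.012     ]
base [ 0.60587627 -0.23540462  0.012     ]
base [ 0.42138959 -0.20091527  0.012     ]
base [ 0.43070942 -0.13639423  0.012     ]
```

View pics/c.png

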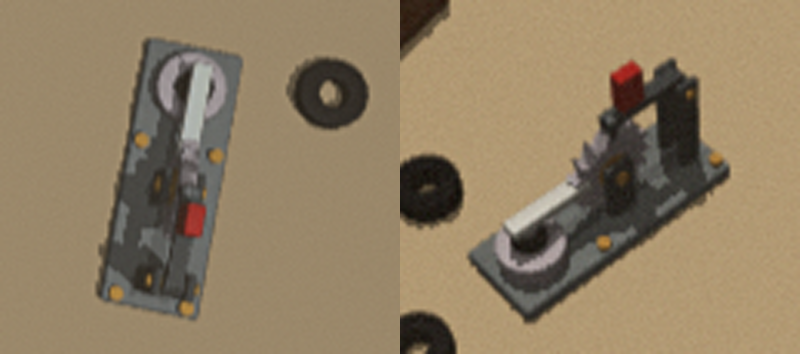

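The ring clamp's tab is near (0.488,-0.182) at z≈0.112 (mid visible), and the clamp yaw is about -9°. The crop shows the tab standing free on the pawl lever, between the rear post and the wheel. I'll move above it.

step_arm(
  motion=[
    [[1.45, -3.5, 0], 0.5, 0],
    [[1.45, -3.5, 0], 0.5, 0],
    [[1.45, -3.5, 0], 0.5, 0],
    [[1.45, -3.5, 0], 0.5, 0],
    [[1.45, -3.5, 0], 0.5, 0],
  ],
)

```text
clock: 0.52
eef_pos: [0.2636, 0.339, 0.2404]
eef_rot: [-0.0, 0.154, 0.988, -0.0]
wrist_force: [0.2, 1.0, 0.5]
opening: 0.0935
gripper_force: 0.0
```

step_arm(
  motion=[
    [[1.45, -3.5, 0], 0.5, 0],
    [[1.45, -3.5, 0], 0.5, 0],
    [[1.45, -3.5, 0], 0.5, 0],
    [[1.45, -3.5, 0], 0.5, 0],
    [[1.45, -3.5, 0], 0.5, 0],
  ],
)

```text
clock: 0.93
eef_pos: [0.3361, 0.164, 0.2407]
eef_rot: [0.0, 0.133, 0.991, 0.0]
wrist_force: [1.6, -0.4, 1.2]
opening: 0.0926
gripper_force: 0.0
```

step_arm(
  motion=[
    [[1.45, -3.5, 0], 0.5, 0],
    [[1.45, -3.5, 0], 0.5, 0],
    [[1.45, -3.5, 0], 0.5, 0],
    [[1.45, -3.5, 0], 0.5, 0],
    [[1.45, -3.5, 0], 0.5, 0],
  ],
)

```text
clock: 1.35
eef_pos: [0.4087, -0.0113, 0.2406]
eef_rot: [0.0, 0.112, 0.994, 0.0]
wrist_force: [0.8, 1.5, -0.8]
opening: 0.0928
gripper_force: 0.0
```

step_arm(
  motion=[
    [[1.45, -3.5, 0], 0.5, 0],
    [[1.0, -2.5, 0], 0.5, 0],
    [[0.5, -1.5, 0], 0.5, 0.3],
    [[0, 0, 0], 0.5, 0.3],
    [[0, 0, 0], 0.8, 0.3],
  ],
)

```text
clock: 1.77
eef_pos: [0.4377, -0.0844, 0.2402]
eef_rot: [-0.0, 0.088, 0.996, 0.0]
wrist_force: [-0.7, 1.2, -0.6]
opening: 0.0773
gripper_force: 0.0
```

Run:
```python
from h import *
s=arm.state();im=arm.camera("wrist");cv2.imwrite("pics/w1.png",im[:,:,::-1]);np.save("w1.npy",s,allow_pickle=True)
print(s["clock"],s["eef_pos"],s["eef_rot"],s["joint_positions"],s["wrist_force"])
for c,t in red(im):print(c,t)
```

```text
1.7667 [ 0.43774943 -0.08442692  0.24024748] [-4.88374298e-04  8.78299532e-02  9.96135349e-01  1.67239782e-04] [-2.95092398e-01  1.60406119e-01  1.90581756e+00  1.43640769e-04
  1.07639363e+00 -1.69007039e+00] [-0.74618783  1.19972789 -0.61947465]
[583.9 224.8] [566 209  37  32 839]
```

View pics/w1.png

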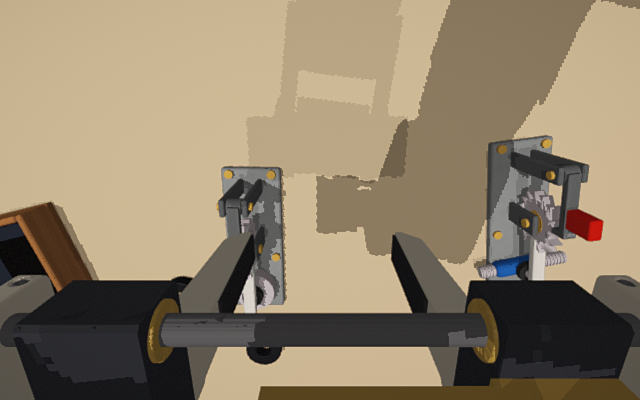

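The wrist view shows the ring clamp at left, with its tab hidden behind the finger, and the plug clamp at right with its tab at (584,225). I moved about 10 cm too little, so I'll continue.

step_arm(
  motion=[
    [[1.2, -2.4, 0], 0, 0.3],
    [[1.2, -2.4, 0], 0, 0.3],
    [[1.2, -2.4, 0], 0, 0.3],
    [[0.7, -2.5, 0], 0, 0.3],
    [[0, 0, 0], 0, 0.3],
  ],
)

```text
clock: 2.23
eef_pos: [0.482, -0.183, 0.2406]
eef_rot: [0.0, 0.088, 0.996, -0.0]
wrist_force: [-0.1, 0.8, 0.4]
opening: 0.0653
gripper_force: 0.0
```

Run:
```python
from h import *
s=arm.state();im=arm.camera("wrist");cv2.imwrite("pics/w2.png",im[:,:,::-1])
m=arm.camera_model("wrist");ms,mt=arm.camera_model("scene"),arm.camera_model("top")
print(s["clock"],s["eef_pos"],s["eef_rot"],s["wrist_force"])
for c,t in red(im):print(c,t,onz(ray(m,c,s),.126));
```

```text
2.2333 [ 0.48196514 -0.18303471  0.24058098] [ 3.03811684e-04  8.75018848e-02  9.96164235e-01 -3.79485267e-04] [-0.05397664  0.83285746  0.36766741]
[326.  196.5] [320 182  13  30 387] [ 0.48452952 -0.17971246  0.126     ]
```

View pics/w2.png

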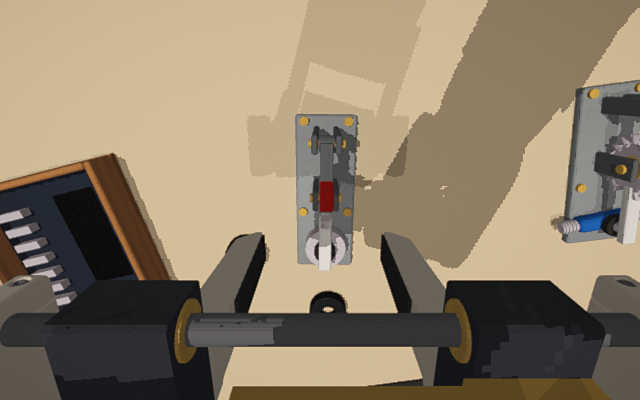

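The wrist view now shows the ring clamp aligned with the tool and its tab centred at (326,196), rows 182–212. The gauge is at (326,248). I'll descend part way for a second view to get the height.

step_arm(
  motion=[
    [[-0.5, 0, -2.5], 0, 0.3],
    [[-0.5, 0, -2.5], 0, 0.3],
    [[0, 0, 0], 0, 0.3],
  ],
)

```text
clock: 2.53
eef_pos: [0.4683, -0.1787, 0.1871]
eef_rot: [-0.003, 0.087, 0.996, 0.001]
wrist_force: [0.1, -0.3, -0.2]
opening: 0.0651
gripper_force: 0.0
```

Run:
```python
from h import *
m=arm.camera_model("wrist");ms,mt=arm.camera_model("scene"),arm.camera_model("top")
s2=arm.state();im2=arm.camera("wrist");cv2.imwrite("pics/w3.png",im2[:,:,::-1])
s1=dict(s2);s1["eef_pos"]=np.array([0.48196514,-0.18303471,0.24058098]);s1["eef_rot"]=np.array([3.038e-04,8.75018848e-02,9.96164235e-01,-3.795e-04])
print(s2["eef_pos"],s2["eef_rot"])
R=[]
for s,f in((s1,"w2"),(s2,"w3")):
    im=cv2.imread(f"pics/{f}.png")[:,:,::-1];c,t=max(red(im),key=lambda a:a[1][4])
    x,y,w,h=t[:4];print(f,t,[im[r,x+w//2].tolist() for r in range(y-2,y+h+2,3)])
    R.append([ray(m,(x+w/2-.5,y+h-.5),s),ray(m,(x+w/2-.5,y-.5),s)])
print("front top edge",tri([R[0][0],R[1][0]]))
print("back low edge",tri([R[0][1],R[1][1]]))
print([onz(r[0],.126) for r in R])
it,is_=[cv2.imread(f"pics/{n}0.png")[:,:,::-1] for n in("top","scene")]
cv2.imwrite("pics/c3.png",cv2.resize(im2[100:260,220:440,::-1],None,fx=3,fy=3,interpolation=2))
```

```text
[ 0.46833907 -0.17866614  0.18713773] [-0.00322239  0.08678392  0.99622106  0.00133113]
w2 [320 182  13  30 387] [[89, 94, 93], [111, 13, 9], [112, 17, 15], [98, 13, 12], [110, 17, 11], [110, 16, 14], [110, 16, 14], [110, 19, 15], [109, 14, 9], [110, 16, 15], [111, 17, 12], [120, 115, 116]]
w3 [316 219  17  39 626] [[47, 49, 49], [94, 10, 9], [95, 8, 10], [94, 12, 7], [95, 13, 10], [97, 12, 13], [108, 16, 14], [107, 10, 6], [107, 14, 13], [107, 13, 9], [107, 15, 9], [108, 16, 14], [107, 14, 9], [108, 13, 11], [104, 98, 99]]
front top edge (array([ 0.49878467, -0.18204199,  0.12344252]), [np.float64(0.1), np.float64(0.1)])
back low edge (array([ 0.47995514, -0.17853885,  0.09630841]), [np.float64(0.1), np.float64(0.1)])
[array([ 0.49779028, -0.18201141,  0.126     ]), array([ 0.49743434, -0.18170978,  0.126     ])]
```

View pics/c3.png

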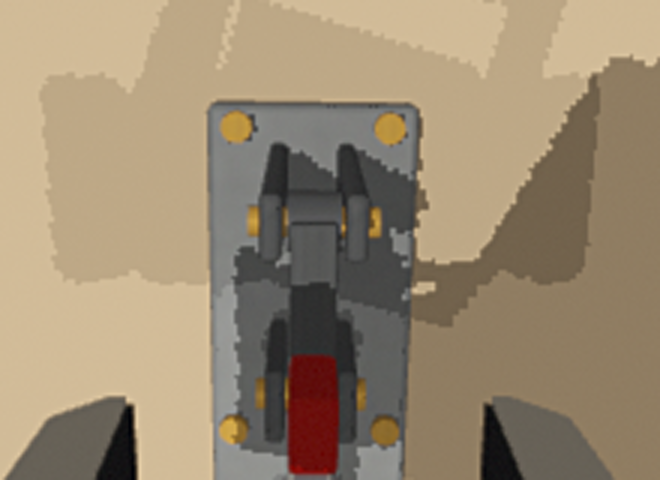

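The tab's front top edge is at (0.498,-0.182,0.124) and its back lower edge is at (0.480,-0.179). That puts the middle at about (0.4885,-0.1805), yaw about -10°. The crop shows the tab between the fingers with free space both sides. Next I'll check that the arm has settled, centre it and descend.

step_arm(
  motion=[
    [[0, 0, 0], 0, 0.3],
    [[0, 0, 0], 0, 0.3],
  ],
)

```text
clock: 2.75
eef_pos: [0.4719, -0.1809, 0.1922]
eef_rot: [0.001, 0.087, 0.996, -0.0]
wrist_force: [-0.1, -0.3, -0.6]
opening: 0.0647
gripper_force: 0.0
```

The arm was still swinging at that view, so I'll measure again now that it's steady.

Run:
```python
from h import *
m=arm.camera_model("wrist");s2=arm.state();im2=arm.camera("wrist");cv2.imwrite("pics/w4.png",im2[:,:,::-1])
s1=dict(s2);s1["eef_pos"]=np.array([0.48196514,-0.18303471,0.24058098]);s1["eef_rot"]=np.array([3.038e-04,8.75018848e-02,9.96164235e-01,-3.795e-04])
print(s2["eef_pos"],s2["eef_rot"],s2["qvel"].round(3))
R=[]
for s,f in((s1,"w2"),(s2,"w4")):
    im=cv2.imread(f"pics/{f}.png")[:,:,::-1];c,t=max(red(im),key=lambda a:a[1][4]);x,y,w,h=t[:4];print(t)
    R.append([ray(m,(x+w/2-.5,y+h-.5),s),ray(m,(x+w/2-.5,y-.5),s)])
print(tri([R[0][0],R[1][0]]),tri([R[0][1],R[1][1]]),[onz(r[0],.126) for r in R])
```

```text
[ 0.47185088 -0.18088673  0.19219092] [ 9.97454390e-04  8.69735656e-02  9.96210059e-01 -3.49157810e-04] [-0.008  0.002 -0.002  0.001 -0.006 -0.002]
[320 182  13  30 387]
[319 211  16  38 594]
(array([ 0.49876456, -0.18200021,  0.12350695]), [np.float64(0.2), np.float64(0.2)]) (array([ 0.48009867, -0.1784742 ,  0.0958387 ]), [np.float64(0.2), np.float64(0.2)]) [array([ 0.49779351, -0.18201318,  0.126     ]), array([ 0.4975041, -0.1816575,  0.126    ])]
```

step_arm(
  motion=[
    [[1.0, 0, -1.4], 0, 0.3],
    [[0.7, 0, -2.0], 0, 0.3],
    [[0, 0, -2.0], 0, 0.5],
    [[0, 0, -1.5], 0, 0.5],
    [[0, 0, -0.5], 0, 0.5],
  ],
)

```text
clock: 3.22
eef_pos: [0.4878, -0.1809, 0.1156]
eef_rot: [-0.001, 0.087, 0.996, 0.0]
wrist_force: [0.3, 0.8, -0.0]
opening: 0.0499
gripper_force: 0.0
```

step_arm(
  motion=[
    [[0, 0, -0.9], 0, 0.5],
    [[0, 0, 0], 0, 0.5],
    [[0, 0, 0], 0, 0.5],
    [[0, 0, 0], 0, 0.5],
  ],
)

```text
clock: 3.55
eef_pos: [0.4885, -0.1815, 0.1086]
eef_rot: [0.001, 0.087, 0.996, -0.0]
wrist_force: [1.0, 0.2, 0.4]
opening: 0.0464
gripper_force: 0.0
```

Run:
```python
from h import *
m=arm.camera_model("wrist");s=arm.state();im=arm.camera("wrist")
print(s["eef_pos"],s["eef_rot"],s["wrist_force"])
c,t=max(red(im),key=lambda a:a[1][4]);print(c,t,onz(ray(m,(t[0]+t[2]/2-.5,t[1]+t[3]-.5),s),.1255))
cv2.imwrite("pics/w5.png",im[:,:,::-1])
```

```text
[ 0.48853149 -0.18147664  0.10857012] [ 6.96295644e-04  8.74076388e-02  9.96172350e-01 -2.61762170e-04] [1.01996523 0.23735576 0.38595993]
[323.3 270. ] [ 311  238   26   64 1580] [ 0.49789036 -0.18184802  0.1255    ]
```

View pics/w5.png

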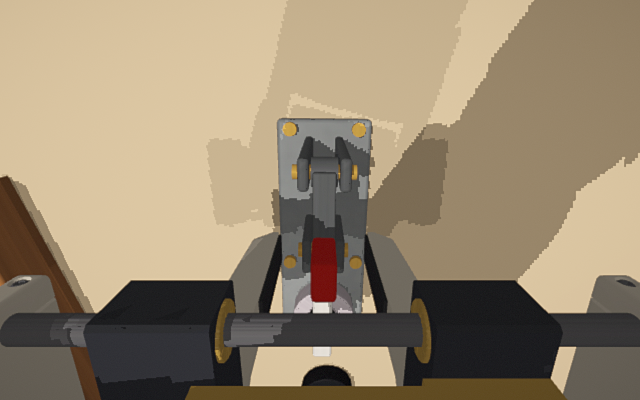

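The wrist view shows the tab at (323,270), centred between the pads (281 and 368). I'll close on it.

step_arm(
  motion=[
    [[0, 0, 0], 0, 0.8],
    [[0, 0, 0], 0, 1],
    [[0, 0, 0], 0, 1],
    [[0, 0, 0], 0, 1],
    [[0, 0, 0], 0, 1],
  ],
  grip_force=25,
)

```text
clock: 4.02
eef_pos: [0.4881, -0.1813, 0.1077]
eef_rot: [0.0, 0.087, 0.996, -0.0]
wrist_force: [0.6, 1.1, 0.4]
opening: 0.0176
gripper_force: 0.0
```

step_arm(
  motion=[
    [[0, 0, 0], 0, 1],
    [[0, 0, 0], 0, 1],
    [[0, 0, 0], 0, 1],
  ],
)

```text
clock: 4.27
eef_pos: [0.4881, -0.1811, 0.1077]
eef_rot: [0.0, 0.088, 0.996, 0.0]
wrist_force: [0.5, 3.4, 0.8]
opening: 0.0118
gripper_force: 25.0
```

It's gripped at 12 mm. Now I'll lift along the pivot arc to about 0.3 rad.

step_arm(
  motion=[
    [[-0.22, 0.04, 0.41], 0, 1],
    [[-0.26, 0.05, 0.38], 0, 1],
    [[-0.3, 0.05, 0.36], 0, 1],
    [[0, 0, 0], 0, 1],
    [[0, 0, 0], 0, 1],
  ],
)

```text
clock: 4.68
eef_pos: [0.4796, -0.1795, 0.1189]
eef_rot: [-0.001, 0.087, 0.996, 0.0]
wrist_force: [-0.1, 3.4, -5.9]
opening: 0.0121
gripper_force: 25.0
```

step_arm(
  motion=[
    [[0, 0, 0], 0, 1],
    [[0, 0, 0], 0, 1],
    [[0, 0, 0], 0, 1],
    [[0, 0, 0], 0, 1],
    [[0, 0, 0], 0, 1],
  ],
)

```text
clock: 5.1
eef_pos: [0.4797, -0.1795, 0.1189]
eef_rot: [-0.001, 0.087, 0.996, 0.0]
wrist_force: [-2.8, 4.9, -5.2]
opening: 0.0118
gripper_force: 25.0
```

step_arm(
  motion=[
    [[0, 0, 0], 0, 1],
    [[0, 0, 0], 0, 1],
    [[0, 0, 0], 0, 1],
    [[0, 0, 0], 0, 1],
    [[0, 0, 0], 0, 1],
  ],
)

```text
clock: 5.52
eef_pos: [0.4797, -0.1795, 0.1189]
eef_rot: [-0.001, 0.087, 0.996, 0.0]
wrist_force: [-2.5, 5.3, -5.7]
opening: 0.0117
gripper_force: 25.0
```

step_arm(
  motion=[
    [[0, 0, 0], 0, 1],
    [[0, 0, 0], 0, 1],
    [[0, 0, 0], 0, 1],
    [[0, 0, 0], 0, 1],
    [[0, 0, 0], 0, 1],
  ],
)

```text
clock: 5.93
eef_pos: [0.4797, -0.1795, 0.1189]
eef_rot: [-0.001, 0.087, 0.996, 0.0]
wrist_force: [-2.7, 4.3, -5.2]
opening: 0.0117
gripper_force: 25.0
```

Run:
```python
from h import *
a=arm.camera("scene")[90:220,220:380,::-1];b=arm.camera("wrist")[100:360,200:440,::-1]
cv2.imwrite("pics/o1.png",np.hstack([cv2.resize(a,(400,325),interpolation=2),cv2.resize(b,(300,325))]))
s=arm.state();print(s["clock"],s["eef_pos"],s["wrist_force"])
```

```text
6.0333 [ 0.47970538 -0.17954499  0.11889688] [-2.47856383  4.95892513 -5.67178338]
```

View pics/o1.png

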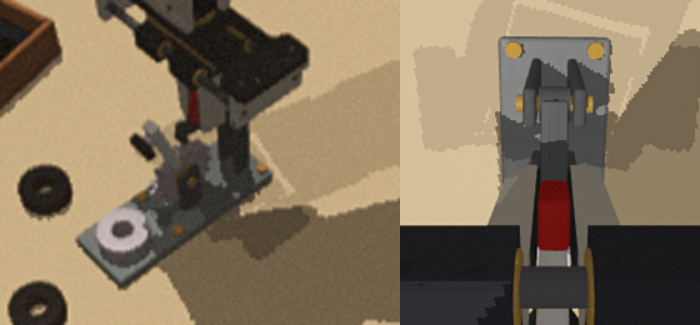

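The scene crop shows the arm swung up, with its end at crop (148,125), and the gauge still in place on the plate. I'll hold longer and check that it no longer moves.

step_arm(
  motion=[
    [[0, 0, 0], 0, 1],
    [[0, 0, 0], 0, 1],
    [[0, 0, 0], 0, 1],
    [[0, 0, 0], 0, 1],
    [[0, 0, 0], 0, 1],
  ],
)

```text
clock: 6.45
eef_pos: [0.4797, -0.1795, 0.1189]
eef_rot: [-0.001, 0.087, 0.996, 0.0]
wrist_force: [-3.4, 4.7, -5.4]
opening: 0.0117
gripper_force: 25.0
```

step_arm(
  motion=[
    [[0, 0, 0], 0, 1],
    [[0, 0, 0], 0, 1],
    [[0, 0, 0], 0, 1],
    [[0, 0, 0], 0, 1],
    [[0, 0, 0], 0, 1],
  ],
)

```text
clock: 6.87
eef_pos: [0.4797, -0.1796, 0.1189]
eef_rot: [-0.001, 0.087, 0.996, 0.0]
wrist_force: [-3.3, 4.6, -4.7]
opening: 0.0126
gripper_force: 25.0
```

Run:
```python
from h import *
a=arm.camera("scene")[90:220,220:380,::-1]
o=cv2.resize(cv2.imread("pics/o1.png")[:,:400],(160,130),interpolation=cv2.INTER_AREA)
d=cv2.absdiff(cv2.GaussianBlur(o,(3,3),0),cv2.GaussianBlur(a,(3,3),0)).max(2)
print((d>40).sum(),np.argwhere(d>40)[:10].tolist())
ms=arm.camera_model("scene")
c0,y=np.array([.489,-.1803,0]),np.radians(-10.2);u=np.array([np.cos(y),np.sin(y),0])
f=200/np.tan(np.radians(ms["fovy"]/2))
# vertical plane of the clamp: intersect pixel rays with it
n=np.array([-u[1],u[0],0])
for p in [(148,125),(140,150),(185,180)]:
    c,dd=ray(ms,(220+p[0]/2.5,90+p[1]/2.5)); X=c+dd*((c0-c)@n)/(dd@n); print(p,"along",round((X-c0)@u*1e3),"z",round(X[2]*1e3))
```

```text
0 []
(148, 125) along 49 z 135
(140, 150) along 61 z 112
(185, 180) along 17 z 35
```

The arm end is at z 135 mm and not moving, so it is fully open. I'll lower the pawl back along the arc and then release it.

step_arm(
  motion=[
    [[0.15, -0.02, -0.18], 0, 1],
    [[0.15, -0.03, -0.18], 0, 1],
    [[0.13, -0.03, -0.19], 0, 1],
    [[0.13, -0.02, -0.19], 0, 1],
    [[0.11, -0.02, -0.2], 0, 1],
  ],
)

```text
clock: 7.33
eef_pos: [0.4873, -0.181, 0.1104]
eef_rot: [0.0, 0.087, 0.996, 0.0]
wrist_force: [-2.2, 5.8, 8.2]
opening: 0.0121
gripper_force: 25.0
```

step_arm(
  motion=[
    [[0.11, -0.02, -0.21], 0, 1],
    [[0, 0, 0], 0, 1],
    [[0, 0, 0], 0, 1],
    [[0, 0, 0], 0, 1],
  ],
)

```text
clock: 7.67
eef_pos: [0.4882, -0.1812, 0.1094]
eef_rot: [0.0, 0.087, 0.996, -0.0]
wrist_force: [-9.4, 8.0, 19.9]
opening: 0.012
gripper_force: 25.0
```

The pawl is seated, with the wheel pushing back. I'll relieve the pressure slightly and open.

step_arm(
  motion=[
    [[0, 0, 0.1], 0, 1],
    [[0, 0, 0], 0, 1],
    [[0, 0, 0], 0, 0.85],
    [[0, 0, 0], 0, 0.6],
    [[0, 0, 0], 0, 0.5],
  ],
)

```text
clock: 8.08
eef_pos: [0.4887, -0.1818, 0.1091]
eef_rot: [0.001, 0.087, 0.996, -0.001]
wrist_force: [0.3, 0.3, -0.3]
opening: 0.0226
gripper_force: 0.0
```

step_arm(
  motion=[
    [[0, 0, 0], 0, 0.5],
    [[0, 0, 0], 0, 0.5],
    [[0, 0, 0], 0, 0.5],
    [[0, 0, 0], 0, 0.5],
  ],
)

```text
clock: 8.42
eef_pos: [0.4881, -0.1813, 0.1086]
eef_rot: [0.0, 0.087, 0.996, -0.0]
wrist_force: [-0.6, -0.3, 0.1]
opening: 0.0456
gripper_force: 0.0
```

step_arm(
  motion=[
    [[0, 0, 1.0], 0, 0.5],
    [[0, 0, 2.5], 0, 0.5],
    [[0, 0, 3], 0, 0.5],
    [[-1, 1, 3], 0, 0.5],
    [[-2, 3, 2], 0, 0.5],
  ],
)

```text
clock: 8.83
eef_pos: [0.4596, -0.1431, 0.2269]
eef_rot: [0.002, 0.088, 0.996, -0.001]
wrist_force: [0.5, 0.3, -0.1]
opening: 0.0462
gripper_force: 0.0
```

step_arm(
  motion=[
    [[-2, 3, 1], 0, 0.5],
    [[-2, 3, 0], 0, 0.5],
    [[-1, 2, 0], 0, 0.5],
    [[0, 0, 0], 0, 0.5],
    [[0, 0, 0], 0, 0.5],
  ],
)

```text
clock: 9.25
eef_pos: [0.4081, -0.0608, 0.2346]
eef_rot: [0.001, 0.087, 0.996, -0.0]
wrist_force: [-1.1, -0.1, 0.3]
opening: 0.0463
gripper_force: 0.0
```

Run:
```python
from h import *
a=arm.camera("scene");t=arm.camera("top")
print(arm.state()["clock"],[c for c,_ in red(a)],[c for c,_ in red(t)][-2:])
a=a[90:310,220:460,::-1];b=t[180:310,180:460,::-1]
cv2.imwrite("pics/f.png",np.vstack([cv2.resize(a,(436,400),interpolation=2)[:, :],cv2.resize(b,(436,200),interpolation=2)]))
```

```text
9.35 [array([297.4, 131.4]), array([426.4, 216.2]), array([551.6, 388.4])] [array([223.6, 245.6]), array([392.7, 261.2])]
```

View pics/f.png

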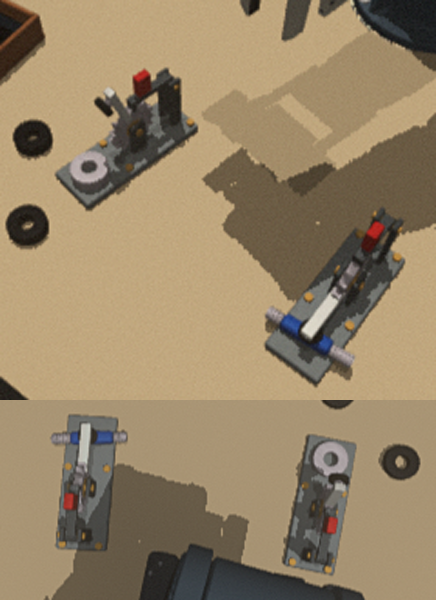

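The final view shows the ring clamp's arm up at crop (110,95). Its tab is back at the original scene pixel (297.4,131.4), the gauge lies on the plate at crop (88,168), and the plug clamp is still locked. I'm handing the job in.

```bash
python3 -c "
from rig import arm
print(arm.finish_job())"
```

```text
the job is handed in; nothing more can be done
None
```

The job is handed in at about 9.4 s: the ring gauge's clamp is fully open with its pawl back on the wheel and released, the gauge still lies on its plate, and the plug gauge's clamp is still locked.

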